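Put the earbuds and the watch on charge

ROBOT

A 6-joint arm with a two-finger parallel gripper is mounted at the origin on the work surface. World frame = base frame: x ahead of the robot, y to its left, z up, the work surface at z = 0. Lengths are in mm, angles in rad, forces in N, time in s.
With the tool pointing down it reaches from about 400 to 925 mm from the base axis. Payload 12.5 kg.
Tool frame: the origin (TCP) lies on the centre line of the jaws, within the pads' length; the fingertips stand 19 mm ahead of it and the grasp point (between the pads) is the TCP; y points along the fingers, x is the direction in which the jaws open and shut, and the axes are right-handed (so a half turn about y gives the same grasp; the last joint's range is limited). The gripper opens to 95 mm and grips with 3 to 60 N. Pads are 20 mm wide; open, the fingers measure 119 mm over their backs; the gripper's body (75 mm by 180 mm) begins 59 mm behind the grasp point.
Start: joints at [1.016, 0.491, 1.559, -0, 1.092, -0.106], TCP at [271.164, 563.13, 233.661] pointing down, gripper open.
Joint ranges: [-3.1, 3.1], [-0.84, 2.19], [0.05, 2.79], [-1.13, 4.28], [0.06, 2.93], [-2.69, 2.69]. Speed limits (rad/s): [2.22, 2.22, 2.79, 3.14, 3.14, 3.14].

INTERFACE

Orientations are given as [roll, pitch, yaw] about the fixed x, y, z axes, in that order (R = Rz(yaw) Ry(pitch) Rx(roll)).
In Python, from cell import env gives the robot as it stands. The module is installed in compiled form; this text tells all that it offers.
- The arm moves only by the tool move_arm, never from a script. Its argument "rows" is a list of rows, each an object of numbers: "tx", "ty", "tz": the shift along the tool's x, y, z in cm; "rx", "ry", "rz": the turn, a rotation vector about the tool's x, y, z in rad; "grip": the opening in per cent of the stroke, from 0 (shut) to 100 (fully open). In form: [{"tx": .., "ty": .., "tz": .., "rx": .., "ry": .., "rz": .., "grip": ..}, ...]. A call has 1 to 10 rows; each row shifts and turns the commanded pose from where the row before left it, along the tool's axes as they then stand; what a row does not reach is not made up. A row lasts 1/12 s, in which the tool goes at most 41.7 mm and 7.16 degrees, less where a joint would pass 70% of its speed; a pose out of reach is approached as far as the arm can. A call is refused whole if a number of a shift passes 4.17 or a number of a turn 0.125, either way. A call with a gripper value outside its range is refused whole. The fingers move at their own pace and stop on an object; the grip force is fixed at half the most. Time passes only in rows, so rows that do not move let the fingers close. It gives the time, the measured TCP pose, the force and the opening at its end, in the units of the state.
- env.state(): the state, without advancing time (a new reading comes with each control period).
- env.read_camera(name): name is "side" or "top" or "wrist"; returns (picture, depth): 420x560x3 uint8, blue, green, red; 420x560 float32, mm along the optical axis (not along the pixel's ray), 0 where there is no reading.
- env.calibration(name): a dict with "vertical_fov" (degrees; the focal length in pixels is half the picture's height over the tangent of half this angle, whatever the lens; pixels are square), "cx", "cy" (the principal point, pixels), "dist" ([k1, k2, p1, p2, k3] as OpenCV has them; the pictures are not rectified), "eye" and "rotation" of the camera in the world. Camera axes: x right, y up, looking along -z (the intrinsics and any distortion apply to the point x, -y, -z); pixel columns grow to the right and rows downward; lengths in mm; the calibration is good to about 2 mm. A picture is of the moment at which its call begins: read the wrist's pose just before it. calibration takes no time and is no camera call; for the wrist camera it gives the pose at the moment of the call.
- env.job_done(): hands the job in, once; it reports no verdict.
The state is a dict: "t": time; "joints": joint angles; "qvel": joint speeds; "tau": joint torques, N m; "eef_pos": TCP position; "tcp_rot": TCP orientation; "ft_force": force on the tool from outside, world axes, zero at the start; "moment": the same for the moment, N m; "opening": opening from 0.0 (shut) to 1.0 (fully open).
Only numpy, scipy, OpenCV 4.12 (cv2) and the standard library are available. Lean on these libraries where they do the work, as an engineer would, in place of code of your own. Each camera call takes 0.05 s, during which the arm holds its last target.

TASK

Take the orange earbud case out of the desk organiser and set it on the middle of the square charging pad, and take the round blue watch out of the organiser and set it on the middle of the round charging puck. Set both down gently, without dropping them, the same way up as they lay.

Things in the scene. Friction and masses are not known exactly. Their poses are not given: they have to be found in the camera images.
- case_mid (a point): Centre (half-way up) of the loose orange earbud case: block 60 mm (x) by 46 (y) by 24 high (z, up), about 50 g. It lies flat, top 29 mm above the desk, in the organiser: a fixed shallow grey tray of 4 compartments, each 110 by 110 mm, floor 5 mm and wall tops 16 mm above the desk. Others hold the watch, a like case in white and a red round sharpener (38 mm, 18 high); which is where varies.
- watch_mid (a point): Centre (half-way up) of the loose blue watch without strap, black face up: disc 40 mm in diameter, 14 mm thick, z up, about 40 g. It lies flat in another compartment of the organiser, top 19 mm above the desk. Case and watch each lie within 7 mm of the middle of their compartment, their x axes within 15 degrees of parallel to its walls.
- pad_top (a point): Middle of the top face of the square charging pad: 90 by 90 mm, 10 mm high, white with a grey square on top, fixed to the desk. x and y along its sides, z up. The earbud case goes here, turned any way about the vertical.
- puck_top (a point): Middle of the top face of the round charging puck: 70 mm in diameter, 10 mm high, white with a black disc on top, fixed to the desk. z up. The watch goes here, turned any way about the vertical.
There are look-alikes about, which are no part of the job. Leave any green look-alike of the part that bears watch_mid alone.

How it is judged:
By the outcome, as a careful person would: the job done as asked, in the order asked, and still so for the second after the job is handed in, with the robot touching nothing.
It also fails if it takes over 58 s, if anything falls off the work surface, if the arm or the gripper's body presses on something with over 40 N, if the wrist force passes 120 N, or if a joint passes its speed limit or range.

## Working session

There is one attempt and no reset: what is moved stays moved. The work goes in short steps, Python scripts to look and compute and a tool call to move; the robot and the scene stay as the last step left them, time stands still between calls to the robot, and variables do not carry over. Pictures are saved under pics/ and viewed, and the job is handed in when it is done.

Besides the shell and the picture viewer there is one more tool, called after "Request:" by a JSON object that holds its "op" and its "data". move_arm: Moves the arm, as the interface text tells. Its arguments: {"type":"object","properties":{"rows":{"type":"array"}},"required":["rows"]}

```bash
mkdir -p pics; python3 - <<'E'
from cell import env
import cv2
s=env.state();print(s)
for n in ["side","top","wrist"]:
    c=env.calibration(n);print(n,c)
    p,d=env.read_camera(n);cv2.imwrite(f"pics/{n}0.png",p)
    import numpy as np;np.savez(f"pics/{n}0.npz",p=p,d=d,**{k:np.array(v) for k,v in c.items()})
E
```

```text
{'t': 0.0, 'joints': array([ 1.01640857e+00,  4.91533284e-01,  1.55942388e+00, -7.08600410e-06,
        1.09168550e+00, -1.05583862e-01]), 'qvel': array([-0.00040569,  0.00072862, -0.00024632, -0.00121698,  0.00046942,
        0.00072194]), 'tau': array([-3.89075558e-04, -6.12653446e+01, -2.58172649e+01,  6.91817561e-02,
        4.83672868e-02, -1.88131025e-04]), 'eef_pos': array([271.0417888 , 562.93973591, 233.086862  ]), 'tcp_rot': array([-1.57069192e+00,  1.04483092e-03,  1.12199575e+00]), 'ft_force': array([-0.23169151,  0.34771667, -0.41427186]), 'moment': array([-0.00870361, -0.02407458, -0.02152757]), 'opening': 0.9973534985053667}
side {'vertical_fov': 47.66477210609174, 'cx': 283.2758622531096, 'cy': 214.9553713294082, 'dist': array([-0.12019605,  0.        ,  0.        ,  0.        ,  0.        ]), 'eye': array([ 270.95765307, -778.62285515,  897.84529943]), 'rotation': array([ 0.76702914,  0.01295691, -0.34000079])}
top {'vertical_fov': 53.3485873264957, 'cx': 279.6172279313721, 'cy': 211.82635246608112, 'dist': array([-0.03357793,  0.        ,  0.        ,  0.        ,  0.        ]), 'eye': array([481.12014746,  22.27414869, 902.64464776]), 'rotation': array([ 0.05448384, -0.01884501, -1.59030543])}
wrist {'vertical_fov': 62.51568231566569, 'cx': 278.64842368210196, 'cy': 214.93126121441932, 'dist': array([0.0179651, 0.       , 0.       , 0.       , 0.       ]), 'eye': array([202.95458655, 595.2602161 , 384.88701745]), 'rotation': array([-0.26555649,  0.00113334,  1.12172884])}
```

View pics/side0.png

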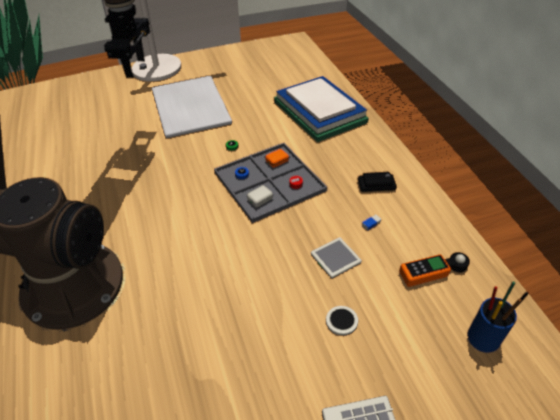

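View pics/top0.png

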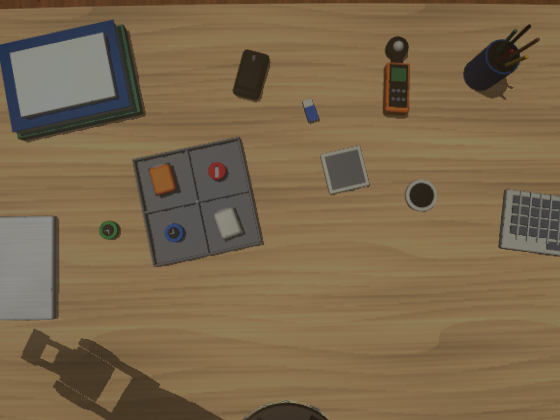

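View pics/wrist0.png

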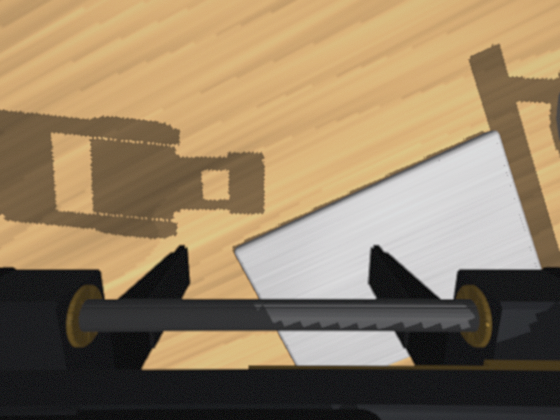

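In the top view:
- **Could be taken for the case:** orange block in the organiser (163,180), white case (228,223), orange multimeter (398,88).
- **Could be taken for the watch:** blue disc in the organiser (175,233), green disc outside it (109,230), red sharpener (217,172), blue USB stick (311,111).
- **Targets:** grey-on-white square (345,170) and black-on-white disc (421,195).

I choose (163,180), (175,233), (345,170) and (421,195), and will measure them and check a close crop.

```bash
cat > h.py <<'E'
import numpy as np,cv2
from scipy.spatial.transform import Rotation as Ro
def K(c,h=420):
    f=h/2/np.tan(np.radians(float(c['vertical_fov']))/2)
    return np.array([[f,0,float(c['cx'])],[0,f,float(c['cy'])],[0,0,1]])
def cast(c,px,z):
    px=np.asarray(px,float).reshape(-1,1,2)
    u=cv2.undistortPoints(px,K(c),np.array(c['dist'],float)).reshape(-1,2)
    d=np.c_[u[:,0],-u[:,1],-np.ones(len(u))]@Ro.from_euler('xyz',np.array(c['rotation'])).as_matrix().T
    e=np.array(c['eye'],float); t=(z-e[2])/d[:,2]
    return e+d*t[:,None]
def blob(m,near,r=60,amin=15):
    n,l,s,ce=cv2.connectedComponentsWithStats(m.astype(np.uint8))
    b=[(np.hypot(*(ce[i]-near)),i) for i in range(1,n) if s[i,4]>=amin]
    d,i=min(b); 
    cs,_=cv2.findContours((l==i).astype(np.uint8),cv2.RETR_EXTERNAL,cv2.CHAIN_APPROX_NONE)
    return max(cs,key=cv2.contourArea).reshape(-1,2),l==i
E
python3 - <<'E'
from h import *
def rect(P): # world contour -> min area rect
    r=cv2.minAreaRect(P[:,:2].astype(np.float32)); return r
for v,pts in [("top",dict(case=(163,180),watch=(175,233),pad=(345,170),puck=(421,195))),("side",dict(case=(277,158),watch=(242,173),pad=(336,257),puck=(342,320)))]:
    z=np.load(f"pics/{v}0.npz");p=z['p'];d=z['d'];hsv=cv2.cvtColor(p,cv2.COLOR_BGR2HSV)
    H,S,V=[hsv[...,i].astype(int) for i in range(3)]
    ms=dict(case=(H<15)&(S>190)&(V>60),watch=(H>100)&(H<130)&(S>130),pad=(S<60)&(V>60),puck=(S<60)&(V>100))
    hz=dict(case=29,watch=19,pad=10,puck=10)
    for k in pts:
        c,m=blob(ms[k],np.array(pts[k]));P=cast(z,c,hz[k]);r=rect(P)
        print(v,k,"area",m.sum(),"px",c.mean(0).round(1),"rect c",np.round(r[0],1),np.round(r[1],1),round(r[2],1),"circ",np.round(cv2.minEnclosingCircle(P[:,:2].astype(np.float32))[0],1), 'bbox',cv2.boundingRect(c))
z=np.load("pics/top0.npz");a=cv2.resize(z['p'][130:275,90:275],None,fx=4,fy=4,interpolation=cv2.INTER_CUBIC)
cv2.imwrite("pics/crop.png",np.clip(a.astype(float)*1.6,0,255).astype(np.uint8))
a=cv2.resize(z['p'][130:230,300:460],None,fx=5,fy=5,interpolation=cv2.INTER_CUBIC);cv2.imwrite("pics/crop2.png",np.clip(a.astype(float)*1.3,0,255).astype(np.uint8))
E
```

```text
top case area 177 px [390.5  93.1] rect c [ 792.8 -251.9] [ 45.5 105.3] 87.8 circ [ 793. -254.] bbox (386, 63, 22, 49)
top watch area 124 px [173.5 232.6] rect c [489.5 229.1] [35.9 35.5] 44.3 circ [489.6 228.9] bbox (165, 224, 18, 18)
top pad area 1684 px [344.4 169.5] rect c [ 618.4 -137.2] [89.2 88.9] 12.2 circ [ 618.3 -136.9] bbox (320, 146, 49, 48)
top puck area 278 px [421. 195.] rect c [ 560.4 -302.5] [66.2 65.3] 89.0 circ [ 560.3 -302.4] bbox (406, 180, 31, 31)
side case area 262 px [276.6 157.8] rect c [598.4 238. ] [63.4 57.8] 14.6 circ [597.1 239.3] bbox (266, 149, 22, 18)
side watch area 116 px [241.4 172.6] rect c [487.6 221.6] [48.2 36.9] 73.5 circ [488.1 221.2] bbox (235, 167, 14, 12)
side pad area 1098 px [335.3 257. ] rect c [ 616.5 -141.9] [89.9 90.2] 12.6 circ [ 617.6 -142.5] bbox (311, 238, 50, 40)
side puck area 339 px [341.6 320. ] rect c [ 558.9 -305.6] [69.7 67.1] 49.1 circ [ 558.7 -305.9] bbox (326, 306, 32, 29)
```

View pics/crop.png

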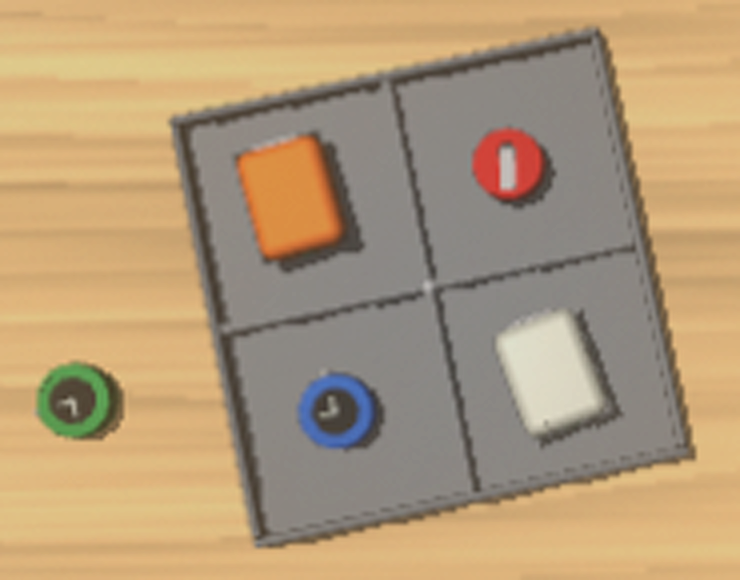

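View pics/crop2.png

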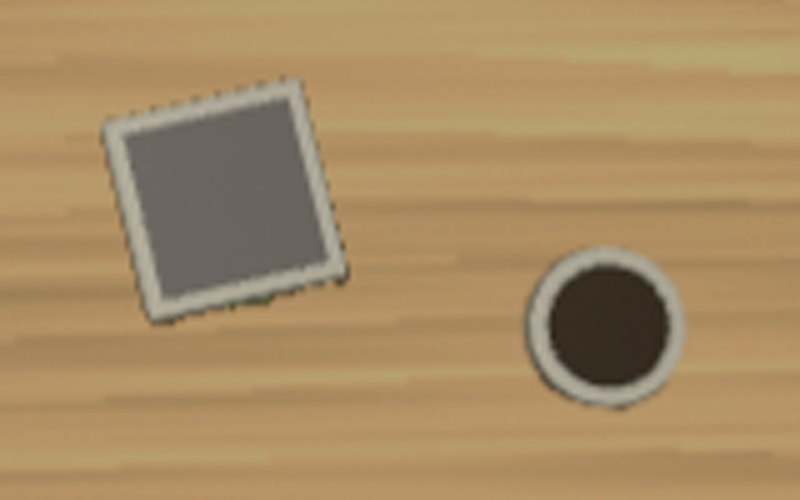

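```bash
python3 - <<'E'
from h import *
z=np.load("pics/top0.npz");p=z['p'];print(p[180,163],p[233,168],p[180,185])
hsv=cv2.cvtColor(p,cv2.COLOR_BGR2HSV);H,S,V=[hsv[...,i].astype(int) for i in range(3)]
c,m=blob((H<18)&(S>170)&(V>60),np.array((163,180)));P=cast(z,c,29)
print(m.sum(),cv2.boundingRect(c),cv2.minAreaRect(P[:,:2].astype(np.float32)))
g=(S<70)&(V>30);g[:, :125]=0;c,m=blob(g,np.array((198,202)),amin=1000)
P=cast(z,c,16);print(m.sum(),cv2.minAreaRect(P[:,:2].astype(np.float32)))
E
```

```text
[ 43  90 138] [53 46 45] [84 86 88]
537 (150, 164, 25, 31) ((602.1256103515625, 249.77772521972656), (56.451637268066406, 43.10725784301758), 15.075706481933594)
10795 ((555.530517578125, 180.6073455810547), (234.112548828125, 233.72808837890625), 11.134074211120605)
```

Request:
{"op": "move_arm", "data": {"rows": [{"ry":-0.1185,"grip":100},{"ry":-0.1185,"grip":100},{"ry":-0.1185,"grip":100},{"ry":-0.1185,"grip":100},{"ry":-0.1185,"grip":100},{"ry":-0.1185,"grip":100},{"tx":-2.98,"tz":-1.84,"ty":0.33,"grip":100},{"tx":-2.98,"tz":-1.84,"ty":0.33,"grip":100},{"tx":-2.98,"tz":-1.84,"ty":0.33,"grip":100},{"tx":-2.98,"tz":-1.84,"ty":0.33,"grip":100}]}}

```text
validation failed for argument at $.ro...
```

Request:
{"op": "move_arm", "data": {"rows": [{"tx":-2.98,"tz":-1.84,"ty":0.33,"grip":100},{"tx":-2.98,"tz":-1.84,"ty":0.33,"grip":100},{"tx":-2.98,"tz":-1.84,"ty":0.33,"grip":100},{"tx":-2.98,"tz":-1.84,"ty":0.33,"grip":100},{"tx":-2.98,"tz":-1.84,"ty":0.33,"grip":100},{"tx":-2.98,"tz":-1.84,"ty":0.33,"grip":100},{"tx":-2.98,"tz":-1.84,"ty":0.33,"grip":100},{"tx":-2.98,"tz":-1.84,"ty":0.33,"grip":100},{"tx":-2.98,"tz":-1.84,"ty":0.33,"grip":70},{"grip":70}]}}

```text
validation failed for argument at $.ro...
```

Request:
{"op": "move_arm", "data": {"rows": [{"grip":70},{"grip":70}]}}

```text
validation failed for argument at $.ro...
```

```bash
cat > look.py <<'E'
import sys
from cell import env
from h import *
s=env.state();c=env.calibration("wrist");p,d=env.read_camera("wrist")
n=sys.argv[1];cv2.imwrite(f"pics/{n}.png",p)
np.savez(f"pics/{n}.npz",p=p,d=d,eef=s['eef_pos'],rot=s['tcp_rot'],**{k:np.array(v) for k,v in c.items()})
print(s['t'],s['eef_pos'].round(1),s['tcp_rot'].round(4),s['opening'],s['joints'].round(3))
E
python3 look.py w1
```

```text
0.15 [271.1 563.  233.2] [-1.5707e+00  8.0000e-04  1.1220e+00] 1.0000239312791848 [ 1.016  0.491  1.559 -0.     1.092 -0.106]
```

View pics/w1.png

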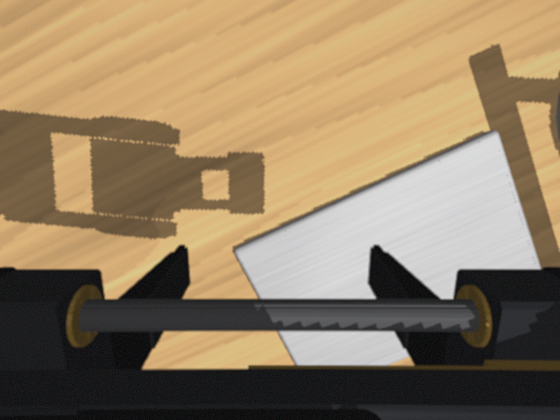

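All three calls were refused and the arm hasn't moved: the picture is the same as at the start. Probably every row needs all seven keys.

Request:
{"op": "move_arm", "data": {"rows": [{"tx":0,"ty":0,"tz":0,"rx":0,"ry":-0.1185,"rz":0,"grip":100},{"tx":0,"ty":0,"tz":0,"rx":0,"ry":-0.1185,"rz":0,"grip":100},{"tx":0,"ty":0,"tz":0,"rx":0,"ry":-0.1185,"rz":0,"grip":100},{"tx":0,"ty":0,"tz":0,"rx":0,"ry":-0.1185,"rz":0,"grip":100},{"tx":0,"ty":0,"tz":0,"rx":0,"ry":-0.1185,"rz":0,"grip":100},{"tx":0,"ty":0,"tz":0,"rx":0,"ry":-0.1185,"rz":0,"grip":100}]}}

```text
t: 0.7
eef_pos: [271.1, 563.1, 233.5]
tcp_rot: [-1.571, 0.0, 1.839]
ft_force: [-0.3, -0.4, 0.2]
opening: 1.002
```

Request:
{"op": "move_arm", "data": {"rows": [{"tx":-2.98,"ty":0.33,"tz":-1.84,"rx":0,"ry":0,"rz":0,"grip":100},{"tx":-2.98,"ty":0.33,"tz":-1.84,"rx":0,"ry":0,"rz":0,"grip":100},{"tx":-2.98,"ty":0.33,"tz":-1.84,"rx":0,"ry":0,"rz":0,"grip":100},{"tx":-2.98,"ty":0.33,"tz":-1.84,"rx":0,"ry":0,"rz":0,"grip":100},{"tx":-2.98,"ty":0.33,"tz":-1.84,"rx":0,"ry":0,"rz":0,"grip":100},{"tx":-2.98,"ty":0.33,"tz":-1.84,"rx":0,"ry":0,"rz":0,"grip":100},{"tx":-2.98,"ty":0.33,"tz":-1.84,"rx":0,"ry":0,"rz":0,"grip":100},{"tx":-2.98,"ty":0.33,"tz":-1.84,"rx":0,"ry":0,"rz":0,"grip":100},{"tx":-2.98,"ty":0.33,"tz":-1.84,"rx":0,"ry":0,"rz":0,"grip":70},{"tx":-2.98,"ty":0.33,"tz":-1.84,"rx":0,"ry":0,"rz":0,"grip":70}]}}

```text
t: 1.53
eef_pos: [527.2, 321.6, 200.4]
tcp_rot: [-1.571, -0.0, 1.833]
ft_force: [0.3, -0.2, 0.1]
opening: 0.909
```

Request:
{"op": "move_arm", "data": {"rows": [{"tx":-2.98,"ty":0.33,"tz":-1.84,"rx":0,"ry":0,"rz":0,"grip":70},{"tx":-2.98,"ty":0.33,"tz":-1.84,"rx":0,"ry":0,"rz":0,"grip":70},{"tx":-2.98,"ty":0.33,"tz":-1.84,"rx":0,"ry":0,"rz":0,"grip":70},{"tx":0,"ty":0,"tz":0,"rx":0,"ry":0,"rz":0,"grip":70},{"tx":0,"ty":0,"tz":0,"rx":0,"ry":0,"rz":0,"grip":70},{"tx":0,"ty":0,"tz":0,"rx":0,"ry":0,"rz":0,"grip":70}]}}

```text
t: 2.03
eef_pos: [602.3, 251.0, 190.5]
tcp_rot: [-1.57, -0.0, 1.833]
ft_force: [-0.5, -0.0, -0.7]
opening: 0.7
```

```bash
python3 look.py w2
```

```text
2.0333 [602.3 251.  190.5] [-1.5701e+00 -2.0000e-04  1.8325e+00] 0.6996790527305784 [ 0.294  0.572  1.534  0.     1.036 -1.539]
```

View pics/w2.png

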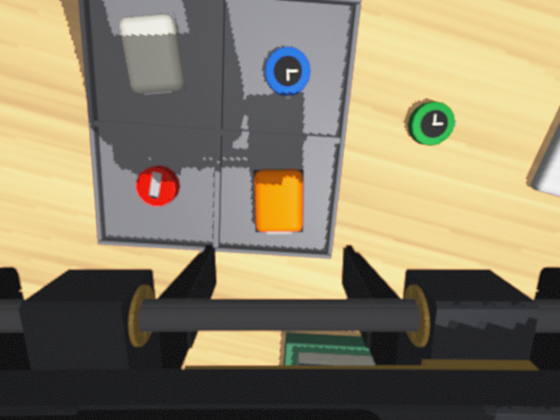

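The view shows the orange case at (278,200), the blue watch at (288,70), the red sharpener at (157,186), the white case at (152,53) and the green watch at (431,122). Next I measure the case and watch from it.

```bash
cat > meas.py <<'E'
from h import *
def case(n,near,zt=29):
    z=np.load(f"pics/{n}.npz");hsv=cv2.cvtColor(z['p'],cv2.COLOR_BGR2HSV);H,S,V=[hsv[...,i].astype(int) for i in range(3)]
    m=(H<22)&(S>215)&(V>60)
    c,m=blob(m,np.array(near),amin=100);P=cast(z,c,zt);r=cv2.minAreaRect(P[:,:2].astype(np.float32))
    print(n,"case px",c.mean(0).round(1),m.sum(),np.round(r[0],1),np.round(r[1],1),round(r[2],1)); return c
def watch(n,near,zt=19):
    z=np.load(f"pics/{n}.npz");hsv=cv2.cvtColor(z['p'],cv2.COLOR_BGR2HSV);H,S,V=[hsv[...,i].astype(int) for i in range(3)]
    c,m=blob((H>98)&(H<130)&(S>130)&(V>50),np.array(near),amin=60);P=cast(z,c,zt)
    r=cv2.minEnclosingCircle(P[:,:2].astype(np.float32));e=cv2.fitEllipse(P[:,:2].astype(np.float32))
    print(n,"watch px",c.mean(0).round(1),m.sum(),np.round(r[0],1),2*r[1],"ell",np.round(e[0],1),np.round(e[1],1));return c
E
python3 - <<'E'
from meas import *
z=np.load("pics/w2.npz")
a=case("w2",(278,200));b=watch("w2",(288,70))
# depth check
d=z['d'];print(d[200,278],d[70,270])
a=cast(z,[[278,200]],29);Rm=Ro.from_euler('xyz',z['rotation']).as_matrix();print("expected depth",((z['eye']-a[0])@Rm[:,2]))
hsv=cv2.cvtColor(z['p'],cv2.COLOR_BGR2HSV);print([hsv[y,278].tolist() for y in range(160,240,4)])
q=z['p'].copy();cv2.drawContours(q,[a.astype(int)] if 0 else [],-1,(0,255,0));cv2.imwrite("pics/crop3.png",cv2.resize(q[150:250,200:340],None,fx=5,fy=5))
E
```

```text
w2 case px [278.5 200.2] 2727 [598.5 250. ] [57.5 42.6] 15.9
w2 watch px [287.   70.6] 1102 [487.5 228.1] 39.564815521240234 ell [487.3 228.3] [38.1 38.5]
319.2715 300.3966
expected depth 320.84561738035137
[[113, 12, 88], [120, 11, 89], [69, 44, 82], [14, 240, 154], [14, 240, 169], [14, 240, 171], [16, 243, 217], [21, 246, 245], [20, 241, 245], [21, 245, 244], [21, 244, 245], [20, 245, 245], [20, 245, 245], [20, 245, 245], [20, 245, 245], [20, 245, 245], [20, 245, 245], [19, 247, 245], [8, 47, 227], [128, 6, 166]]
```

View pics/crop3.png

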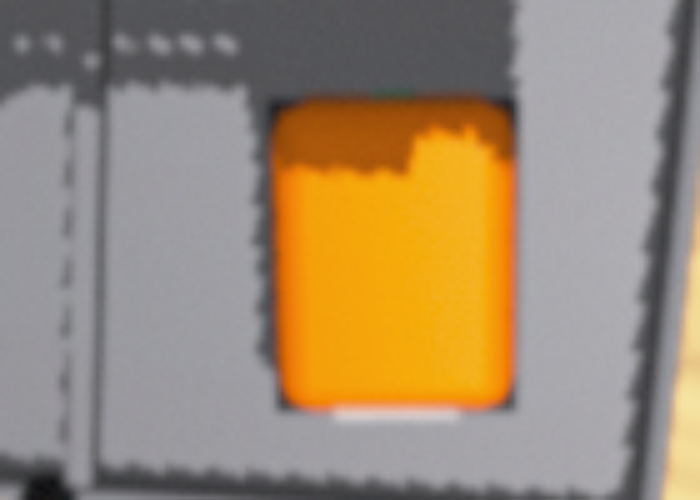

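Request:
{"op": "move_arm", "data": {"rows": [{"tx":0,"ty":0,"tz":0.39,"rx":0,"ry":-0.015,"rz":0,"grip":70},{"tx":0,"ty":3.0,"tz":0,"rx":0,"ry":0,"rz":0,"grip":70},{"tx":0,"ty":3.0,"tz":0,"rx":0,"ry":0,"rz":0,"grip":70},{"tx":0,"ty":3.0,"tz":0,"rx":0,"ry":0,"rz":0,"grip":70},{"tx":0,"ty":3.0,"tz":0,"rx":0,"ry":0,"rz":0,"grip":70},{"tx":0,"ty":1.5,"tz":0,"rx":0,"ry":0,"rz":0,"grip":70},{"tx":0,"ty":1.0,"tz":0,"rx":0,"ry":0,"rz":0,"grip":70},{"tx":0,"ty":0,"tz":0,"rx":0,"ry":0,"rz":0,"grip":70},{"tx":0,"ty":0,"tz":0,"rx":0,"ry":0,"rz":0,"grip":70}]}}

```text
t: 2.83
eef_pos: [598.7, 250.6, 46.4]
tcp_rot: [-1.571, -0.0, 1.849]
ft_force: [-0.7, -0.9, -0.0]
opening: 0.698
```

Request:
{"op": "move_arm", "data": {"rows": [{"tx":0,"ty":0.7,"tz":0,"rx":0,"ry":0,"rz":0,"grip":70},{"tx":0,"ty":0.7,"tz":0,"rx":0,"ry":0,"rz":0,"grip":70},{"tx":0,"ty":0.5,"tz":0,"rx":0,"ry":0,"rz":0,"grip":70},{"tx":0,"ty":0,"tz":0,"rx":0,"ry":0,"rz":0,"grip":70},{"tx":0,"ty":0,"tz":0,"rx":0,"ry":0,"rz":0,"grip":70},{"tx":0,"ty":0,"tz":0,"rx":0,"ry":0,"rz":0,"grip":70}]}}

```text
t: 3.33
eef_pos: [599.0, 250.0, 26.9]
tcp_rot: [-1.571, -0.0, 1.848]
ft_force: [0.8, -0.5, -0.6]
opening: 0.703
```

```bash
python3 look.py w3
```

```text
3.3333 [599.  250.   26.9] [-1.5711e+00 -1.0000e-04  1.8480e+00] 0.7029425134235336 [ 0.294  0.77   1.656  0.     0.716 -1.554]
```

View pics/w3.png

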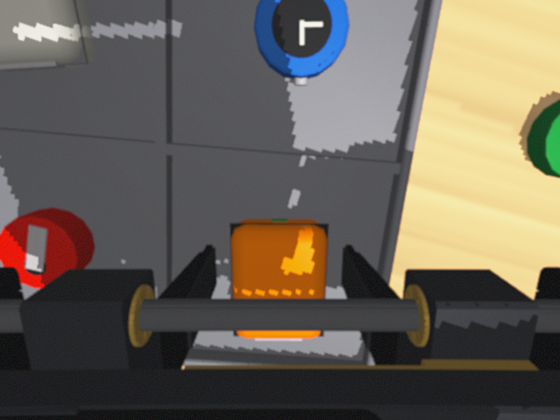

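The case sits centred between the fingers: its edges are at columns 231–327 and the fingertips at 212 and 345. I'll close on it.

Request:
{"op": "move_arm", "data": {"rows": [{"tx":0,"ty":0,"tz":0,"rx":0,"ry":0,"rz":0,"grip":40},{"tx":0,"ty":0,"tz":0,"rx":0,"ry":0,"rz":0,"grip":40},{"tx":0,"ty":0,"tz":0,"rx":0,"ry":0,"rz":0,"grip":40},{"tx":0,"ty":0,"tz":0,"rx":0,"ry":0,"rz":0,"grip":40},{"tx":0,"ty":0,"tz":0,"rx":0,"ry":0,"rz":0,"grip":40},{"tx":0,"ty":0,"tz":0,"rx":0,"ry":0,"rz":0,"grip":40}]}}

```text
t: 3.88
eef_pos: [598.9, 250.0, 26.8]
tcp_rot: [-1.571, -0.0, 1.848]
ft_force: [-0.3, 0.1, 1.5]
opening: 0.48
```

Request:
{"op": "move_arm", "data": {"rows": [{"tx":0,"ty":0,"tz":0,"rx":0,"ry":0,"rz":0,"grip":20},{"tx":0,"ty":0,"tz":0,"rx":0,"ry":0,"rz":0,"grip":20},{"tx":0,"ty":-0.5,"tz":0,"rx":0,"ry":0,"rz":0,"grip":20},{"tx":0,"ty":-1.5,"tz":0,"rx":0,"ry":0,"rz":0,"grip":20},{"tx":0,"ty":-2.5,"tz":0,"rx":0,"ry":0,"rz":0,"grip":20},{"tx":0,"ty":-3,"tz":0,"rx":0,"ry":0,"rz":0,"grip":20},{"tx":0,"ty":-3,"tz":0,"rx":0,"ry":0,"rz":0,"grip":20},{"tx":0,"ty":-3,"tz":0,"rx":0,"ry":0,"rz":0,"grip":20},{"tx":0,"ty":0,"tz":0,"rx":0,"ry":0,"rz":0,"grip":20}]}}

```text
t: 4.63
eef_pos: [600.7, 250.6, 168.0]
tcp_rot: [-1.579, -0.0, 1.848]
ft_force: [1.2, 0.6, -0.4]
opening: 0.479
```

```bash
python3 look.py w4; python3 - <<'E'
from h import *
z=np.load("pics/w3.npz");P=cast(z,[[231,222],[327,222],[235,337],[323,337],[279,222],[279,337]],29)
print(P.round(1), (P[4]+P[5])/2)
E
```

```text
4.6333 [600.7 250.6 168. ] [-1.5794e+00 -2.0000e-04  1.8481e+00] 0.4785447155018943 [ 0.294  0.591  1.566  0.     0.976 -1.554]
[[574.5 221.3  29. ]
 [562.7 262.9  29. ]
 [631.6 237.4  29. ]
 [619.7 279.3  29. ]
 [568.6 242.1  29. ]
 [625.6 258.3  29. ]] [597.11495785 250.21192597  29.        ]
```

View pics/w4.png

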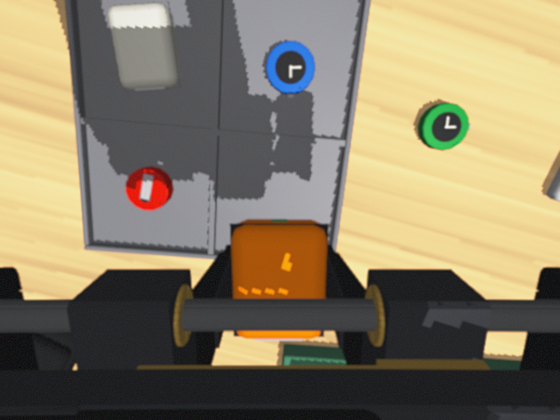

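Request:
{"op": "move_arm", "data": {"rows": [{"tx":-1.57,"ty":-0.17,"tz":0.62,"rx":0,"ry":0,"rz":0,"grip":20},{"tx":-3.14,"ty":-0.17,"tz":1.25,"rx":0,"ry":0,"rz":0,"grip":20},{"tx":-3.14,"ty":-0.17,"tz":1.25,"rx":0,"ry":0,"rz":0,"grip":20},{"tx":-3.14,"ty":-0.17,"tz":1.25,"rx":0,"ry":0,"rz":0,"grip":20},{"tx":-3.14,"ty":-0.17,"tz":1.25,"rx":0,"ry":0,"rz":0,"grip":20},{"tx":-3.14,"ty":-0.17,"tz":1.25,"rx":0,"ry":0,"rz":0,"grip":20},{"tx":-3.14,"ty":-0.17,"tz":1.25,"rx":0,"ry":0,"rz":0,"grip":20},{"tx":-3.14,"ty":-0.17,"tz":1.25,"rx":0,"ry":0,"rz":0,"grip":20},{"tx":-3.14,"ty":-0.17,"tz":1.25,"rx":0,"ry":0,"rz":0,"grip":20},{"tx":-3.14,"ty":-0.17,"tz":1.25,"rx":0,"ry":0,"rz":0,"grip":20}]}}

```text
t: 5.52
eef_pos: [564.9, -71.5, 177.6]
tcp_rot: [-1.569, -0.001, 1.848]
ft_force: [0.1, -0.4, -0.2]
opening: 0.482
```

Request:
{"op": "move_arm", "data": {"rows": [{"tx":-3.14,"ty":-0.17,"tz":1.25,"rx":0,"ry":0,"rz":0,"grip":20},{"tx":-3.14,"ty":-0.17,"tz":1.25,"rx":0,"ry":0,"rz":0,"grip":20},{"tx":-1.57,"ty":0,"tz":0.62,"rx":0,"ry":0,"rz":0,"grip":20},{"tx":0,"ty":0,"tz":0,"rx":0,"ry":0,"rz":0,"grip":20},{"tx":0,"ty":0,"tz":0,"rx":0,"ry":0,"rz":0,"grip":20},{"tx":0,"ty":0,"tz":0,"rx":0,"ry":0,"rz":0,"grip":20}]}}

```text
t: 6.02
eef_pos: [557.2, -153.0, 181.3]
tcp_rot: [-1.57, -0.001, 1.848]
ft_force: [-0.5, 0.4, -0.2]
opening: 0.484
```

```bash
python3 look.py w5
```

```text
6.0167 [ 557.2 -153.   181.3] [-1.5696e+00 -1.2000e-03  1.8478e+00] 0.4842508377666232 [-0.382  0.483  1.735  0.     0.925 -2.23 ]
```

View pics/w5.png

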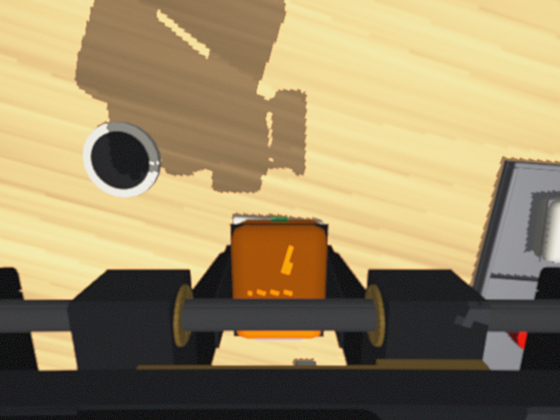

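The view shows the puck at (121,160), but the pad is hidden behind the held case: I shifted the wrong way along tool z. I'll go 12 cm the other way.

Request:
{"op": "move_arm", "data": {"rows": [{"tx":0,"ty":0,"tz":-2,"rx":0,"ry":0,"rz":0,"grip":20},{"tx":0,"ty":0,"tz":-3,"rx":0,"ry":0,"rz":0,"grip":20},{"tx":0,"ty":0,"tz":-3,"rx":0,"ry":0,"rz":0,"grip":20},{"tx":0,"ty":0,"tz":-3,"rx":0,"ry":0,"rz":0,"grip":20},{"tx":0,"ty":0,"tz":-1.5,"rx":0,"ry":0,"rz":0,"grip":20},{"tx":0,"ty":0,"tz":0,"rx":0,"ry":0,"rz":0,"grip":20},{"tx":0,"ty":0,"tz":0,"rx":0,"ry":0,"rz":0,"grip":20}]}}

```text
t: 6.65
eef_pos: [677.9, -117.7, 181.2]
tcp_rot: [-1.57, -0.001, 1.85]
ft_force: [0.1, 0.1, 0.7]
opening: 0.482
```

```bash
python3 look.py w6;cat >> meas.py <<'E'
def pale(n,near,zt=10,hi=False,sm=70,vm=120,amin=200):
    z=np.load(f"pics/{n}.npz");hsv=cv2.cvtColor(z['p'],cv2.COLOR_BGR2HSV);H,S,V=[hsv[...,i].astype(int) for i in range(3)]
    c,m=blob((S<sm)&(V>vm),np.array(near),amin=amin);P=cast(z,c,zt)[:,:2].astype(np.float32)
    r=cv2.minAreaRect(P);e=cv2.fitEllipse(P)
    print(n,"px",cv2.boundingRect(c),m.sum(),"rect",np.round(r[0],1),np.round(r[1],1),round(r[2],1),"ell",np.round(e[0],1),np.round(e[1],1));return c
E
python3 - <<'E'
from meas import *
pale("w5",(121,160))
pale("w6",(270,130))
E
```

```text
6.65 [ 677.9 -117.7  181.2] [-1.5697e+00 -7.0000e-04  1.8503e+00] 0.4822569318733759 [-0.268  0.631  1.444  0.     1.068 -2.118]
w5 px (82, 122, 79, 76) 1894 rect [ 558.7 -304.2] [69.4 68.5] 58.5 ell [ 558.7 -303.8] [68.6 69.5]
w6 px (224, 77, 105, 108) 4001 rect [ 616.5 -138.6] [90.  89.7] 12.2 ell [ 616.3 -138.6] [104.1 104.6]
```

View pics/w6.png

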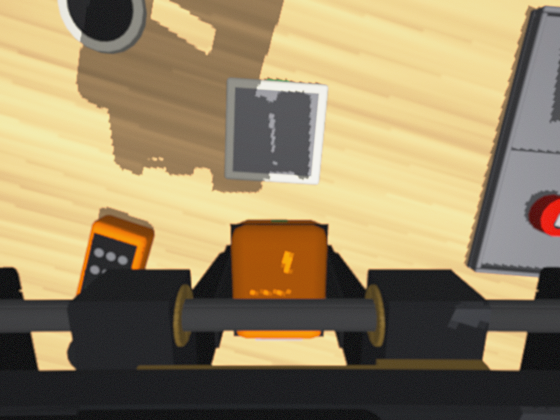

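Request:
{"op": "move_arm", "data": {"rows": [{"tx":-0.1,"ty":0,"tz":1.9,"rx":0,"ry":0,"rz":0,"grip":20},{"tx":-0.1,"ty":0.5,"tz":2.5,"rx":0,"ry":0,"rz":0,"grip":20},{"tx":-0.1,"ty":1.5,"tz":1.97,"rx":0,"ry":0,"rz":0,"grip":20},{"tx":0,"ty":3,"tz":0,"rx":0,"ry":0,"rz":0,"grip":20},{"tx":0,"ty":3,"tz":0,"rx":0,"ry":0,"rz":0,"grip":20},{"tx":0,"ty":2.5,"tz":0,"rx":0,"ry":0,"rz":0,"grip":20},{"tx":0,"ty":1.5,"tz":0,"rx":0,"ry":0,"rz":0,"grip":20},{"tx":0,"ty":1.0,"tz":0,"rx":0,"ry":0,"rz":0,"grip":20},{"tx":0,"ty":0,"tz":0,"rx":0,"ry":0,"rz":0,"grip":20},{"tx":0,"ty":0,"tz":0,"rx":0,"ry":0,"rz":0,"grip":20}]}}

```text
t: 7.53
eef_pos: [617.4, -139.6, 52.6]
tcp_rot: [-1.571, -0.0, 1.848]
ft_force: [-0.1, 0.6, -0.5]
opening: 0.48
```

```bash
python3 look.py w7
```

```text
7.5333 [ 617.4 -139.6   52.6] [-1.5709 -0.      1.8479] 0.48003839520171493 [-0.327  0.717  1.689  0.     0.736 -2.175]
```

View pics/w7.png

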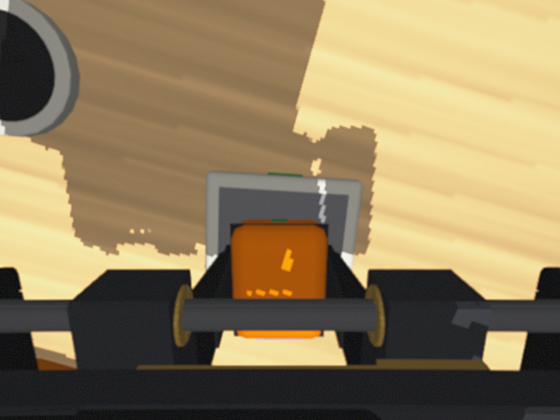

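```bash
python3 - <<'E'
from meas import *
z=np.load("pics/w7.npz")
P=cast(z,[[208,173],[361,182]],10)[:,:2];print(P,np.linalg.norm(P[1]-P[0]))
m=P.mean(0);t=(P[1]-P[0])/np.linalg.norm(P[1]-P[0]);n=np.array([t[1],-t[0]])
print(m+45*n,m-45*n)
z0=52.6-26.8+5
C=cast(z,[[231,222],[327,222],[235,337],[323,337]],z0+24)[:,:2];print("case",C.mean(0))
E
```

```text
[[ 582.88254886 -190.18555223]
 [ 564.17590305 -105.61048527]] 86.61916963754756
[ 617.46728296 -138.17962656] [ 529.59116895 -157.61641094]
case [ 615.43632319 -139.40363105]
```

Request:
{"op": "move_arm", "data": {"rows": [{"tx":0.06,"ty":0.4,"tz":-0.15,"rx":0,"ry":0,"rz":0,"grip":20},{"tx":0,"ty":0.6,"tz":0,"rx":0,"ry":0,"rz":0,"grip":20},{"tx":0,"ty":0.4,"tz":0,"rx":0,"ry":0,"rz":0,"grip":20},{"tx":0,"ty":0.2,"tz":0,"rx":0,"ry":0,"rz":0,"grip":20},{"tx":0,"ty":0.1,"tz":0,"rx":0,"ry":0,"rz":0,"grip":20},{"tx":0,"ty":0.1,"tz":0,"rx":0,"ry":0,"rz":0,"grip":20},{"tx":0,"ty":0,"tz":0,"rx":0,"ry":0,"rz":0,"grip":20},{"tx":0,"ty":0,"tz":0,"rx":0,"ry":0,"rz":0,"grip":20}]}}

```text
t: 8.25
eef_pos: [618.9, -138.6, 34.2]
tcp_rot: [-1.571, -0.0, 1.848]
ft_force: [0.3, -0.2, -0.6]
opening: 0.482
```

Request:
{"op": "move_arm", "data": {"rows": [{"tx":0,"ty":0.1,"tz":0,"rx":0,"ry":0,"rz":0,"grip":20},{"tx":0,"ty":0.07,"tz":0,"rx":0,"ry":0,"rz":0,"grip":20},{"tx":0,"ty":0.05,"tz":0,"rx":0,"ry":0,"rz":0,"grip":20},{"tx":0,"ty":0,"tz":0,"rx":0,"ry":0,"rz":0,"grip":20},{"tx":0,"ty":0,"tz":0,"rx":0,"ry":0,"rz":0,"grip":20}]}}

```text
t: 8.67
eef_pos: [618.9, -138.6, 31.9]
tcp_rot: [-1.571, -0.0, 1.848]
ft_force: [-0.4, -0.2, -0.3]
opening: 0.484
```

Request:
{"op": "move_arm", "data": {"rows": [{"tx":0,"ty":0.03,"tz":0,"rx":0,"ry":0,"rz":0,"grip":20},{"tx":0,"ty":0.03,"tz":0,"rx":0,"ry":0,"rz":0,"grip":20},{"tx":0,"ty":0,"tz":0,"rx":0,"ry":0,"rz":0,"grip":20},{"tx":0,"ty":0,"tz":0,"rx":0,"ry":0,"rz":0,"grip":20}]}}

```text
t: 9.0
eef_pos: [618.9, -138.6, 31.9]
tcp_rot: [-1.571, 0.0, 1.848]
ft_force: [-2.0, 0.9, 6.6]
opening: 0.484
```

It has touched down (6.6 N, at the expected height). I'll release, then rise.

Request:
{"op": "move_arm", "data": {"rows": [{"tx":0,"ty":0,"tz":0,"rx":0,"ry":0,"rz":0,"grip":52},{"tx":0,"ty":0,"tz":0,"rx":0,"ry":0,"rz":0,"grip":56},{"tx":0,"ty":0,"tz":0,"rx":0,"ry":0,"rz":0,"grip":66},{"tx":0,"ty":0,"tz":0,"rx":0,"ry":0,"rz":0,"grip":70},{"tx":0,"ty":0,"tz":0,"rx":0,"ry":0,"rz":0,"grip":70},{"tx":0,"ty":-0.5,"tz":0,"rx":0,"ry":0,"rz":0,"grip":70},{"tx":0,"ty":-1.5,"tz":0,"rx":0,"ry":0,"rz":0,"grip":70},{"tx":0,"ty":-3,"tz":0,"rx":0,"ry":0,"rz":0,"grip":70},{"tx":0,"ty":-3,"tz":0,"rx":0,"ry":0,"rz":0,"grip":70},{"tx":0,"ty":-3,"tz":0,"rx":0,"ry":0,"rz":0,"grip":70}]}}

```text
t: 9.83
eef_pos: [618.6, -138.5, 142.7]
tcp_rot: [-1.57, -0.0, 1.848]
ft_force: [0.2, 0.1, 0.2]
opening: 0.702
```

Request:
{"op": "move_arm", "data": {"rows": [{"tx":0,"ty":-3,"tz":0,"rx":0,"ry":0,"rz":0,"grip":70},{"tx":0,"ty":-1,"tz":-1.5,"rx":0,"ry":0,"rz":0,"grip":70},{"tx":0,"ty":0,"tz":0,"rx":0,"ry":0,"rz":0,"grip":70},{"tx":0,"ty":0,"tz":0,"rx":0,"ry":0,"rz":0,"grip":70}]}}

```text
t: 10.17
eef_pos: [633.2, -134.3, 181.5]
tcp_rot: [-1.571, 0.0, 1.849]
ft_force: [0.4, 0.3, -1.3]
opening: 0.703
```

```bash
python3 look.py w8; python3 - <<'E'
from meas import *
case("w8",(270,200),34); pale("w8",(270,200))
E
```

```text
10.1667 [ 633.2 -134.3  181.5] [-1.5715e+00  4.0000e-04  1.8486e+00] 0.7031389726564387 [-0.311  0.574  1.558  0.     1.009 -2.16 ]
w8 case px [278.5 190.9] 3057 [ 618.3 -138.2] [56.4 43.3] 15.9
w8 px (231, 133, 100, 99) 4247 rect [ 616.  -138.7] [90.  89.7] 12.1 ell [ 616.1 -138.5] [103.8 104.2]
```

View pics/w8.png

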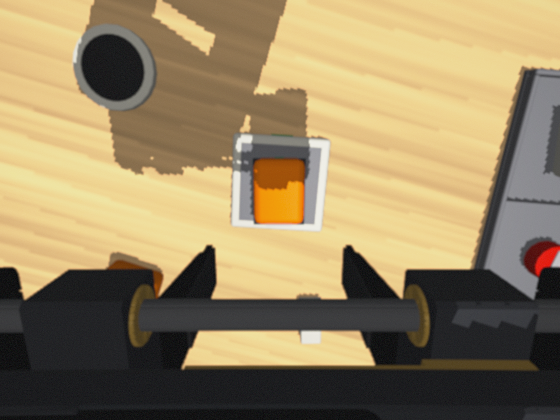

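```bash
python3 - <<'E'
from meas import *
z=np.load("pics/w8.npz");q=cv2.resize(z['p'][125:240,220:340],None,fx=5,fy=5,interpolation=cv2.INTER_CUBIC)
cv2.imwrite("pics/crop4.png",q)
print([(y,cv2.cvtColor(z['p'],cv2.COLOR_BGR2HSV)[y,278].tolist()) for y in list(range(150,164))+list(range(218,236))])
print(z['d'][[150,155,158,161,165,190,220,224,226],278])
E
```

```text
[(150, [113, 12, 83]), (151, [126, 16, 82]), (152, [120, 9, 82]), (153, [128, 12, 83]), (154, [130, 9, 82]), (155, [98, 12, 82]), (156, [85, 20, 77]), (157, [53, 41, 75]), (158, [18, 137, 82]), (159, [13, 211, 116]), (160, [14, 242, 137]), (161, [14, 238, 147]), (162, [14, 238, 150]), (163, [14, 238, 154]), (218, [19, 244, 241]), (219, [19, 244, 241]), (220, [18, 245, 241]), (221, [17, 254, 241]), (222, [14, 216, 239]), (223, [9, 134, 230]), (224, [7, 53, 222]), (225, [15, 7, 223]), (226, [30, 7, 231]), (227, [26, 9, 232]), (228, [23, 18, 228]), (229, [21, 57, 231]), (230, [21, 89, 238]), (231, [22, 99, 239]), (232, [21, 102, 239]), (233, [21, 102, 238]), (234, [21, 102, 237]), (235, [20, 105, 236])]
[318.09076 319.07065 303.40942 300.43607 297.83948 303.15903 310.1253
 316.5501  337.77393]
```

View pics/crop4.png

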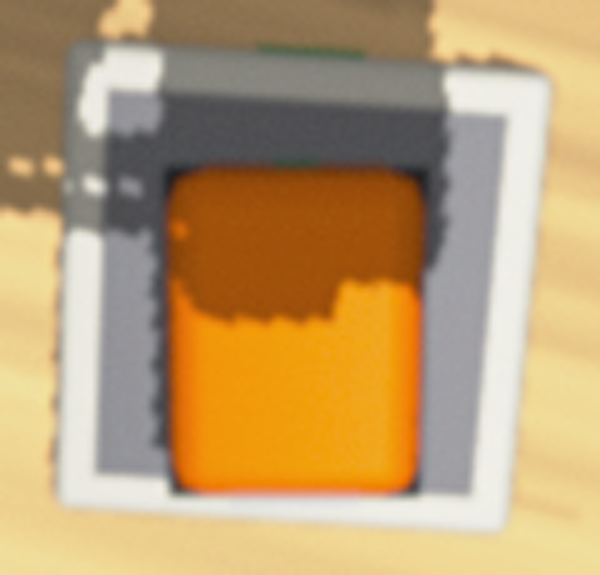

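Request:
{"op": "move_arm", "data": {"rows": [{"tx":3.24,"ty":0,"tz":0.34,"rx":0,"ry":0,"rz":0,"grip":70},{"tx":3.24,"ty":0,"tz":0.34,"rx":0,"ry":0,"rz":0,"grip":70},{"tx":3.24,"ty":0,"tz":0.34,"rx":0,"ry":0,"rz":0,"grip":70},{"tx":3.24,"ty":0,"tz":0.34,"rx":0,"ry":0,"rz":0,"grip":70},{"tx":3.24,"ty":0,"tz":0.34,"rx":0,"ry":0,"rz":0,"grip":70},{"tx":3.24,"ty":0,"tz":0.34,"rx":0,"ry":0,"rz":0,"grip":70},{"tx":3.24,"ty":0,"tz":0.34,"rx":0,"ry":0,"rz":0,"grip":70},{"tx":3.24,"ty":0,"tz":0.34,"rx":0,"ry":0,"rz":0,"grip":70},{"tx":3.24,"ty":0,"tz":0.34,"rx":0,"ry":0,"rz":0,"grip":70},{"tx":3.24,"ty":0,"tz":0.34,"rx":0,"ry":0,"rz":0,"grip":70}]}}

```text
t: 11.05
eef_pos: [510.1, 168.7, 180.0]
tcp_rot: [-1.568, -0.0, 1.848]
ft_force: [0.4, -0.0, -0.3]
opening: 0.699
```

Request:
{"op": "move_arm", "data": {"rows": [{"tx":3.24,"ty":0,"tz":0.34,"rx":0,"ry":0,"rz":0,"grip":70},{"tx":3.24,"ty":0,"tz":0.34,"rx":0,"ry":0,"rz":0,"grip":70},{"tx":0,"ty":0,"tz":0,"rx":0,"ry":0,"rz":0,"grip":70},{"tx":0,"ty":0,"tz":0,"rx":0,"ry":0,"rz":0,"grip":70},{"tx":0,"ty":0,"tz":0,"rx":0,"ry":0,"rz":0,"grip":70}]}}

```text
t: 11.47
eef_pos: [487.2, 227.7, 180.4]
tcp_rot: [-1.569, 0.0, 1.848]
ft_force: [0.0, -0.2, -0.3]
opening: 0.698
```

```bash
python3 look.py w9; python3 - <<'E'
from meas import *
from cell import env
watch("w9",(278,200))
for n in("top","side"):
    c=env.calibration(n);p,d=env.read_camera(n);np.savez(f"pics/{n}1.npz",p=p,d=d,**{k:np.array(v) for k,v in c.items()});cv2.imwrite(f"pics/{n}1.png",p)
z=np.load("pics/top1.npz");a=cv2.resize(z['p'][130:230,300:460],None,fx=5,fy=5,interpolation=cv2.INTER_CUBIC);cv2.imwrite("pics/crop5.png",np.clip(a.astype(float)*1.5,0,255).astype(np.uint8))
hsv=cv2.cvtColor(z['p'],cv2.COLOR_BGR2HSV);H,S,V=[hsv[...,i].astype(int) for i in range(3)]
c,m=blob((H<18)&(S>170)&(V>60),np.array((345,170)));
for zt in(34,22):
    P=cast(z,c,zt);print("top case",zt,m.sum(),cv2.minAreaRect(P[:,:2].astype(np.float32)))
pale("top1",(345,170),vm=60,sm=60)
z=np.load("pics/w8.npz")
E=cast(z,[[278,157.7],[279,222.8]],34)[:,:2];print("w8 ends",E,E.mean(0),np.linalg.norm(E[0]-E[1]))
E
```

```text
11.4667 [487.2 227.7 180.4] [-1.5690e+00  2.0000e-04  1.8484e+00] 0.6978047758622242 [ 0.314  0.433  1.833 -0.     0.878 -1.534]
w9 watch px [278.5 204. ] 885 [486.2 227.9] 39.883975982666016 ell [486.3 228. ] [37.9 39.1]
top case 34 548 ((621.2837524414062, -135.50453186035156), (56.34991455078125, 44.21528625488281), 16.297361373901367)
top case 22 548 ((623.219970703125, -137.68417358398438), (57.128387451171875, 44.82612609863281), 16.2974853515625)
top1 px (320, 146, 49, 48) 991 rect [ 618.3 -137.2] [89.5 88.9] 12.2 ell [ 618.5 -137.3] [102.3 103.1]
w8 ends [[ 590.21494348 -146.62154835]
 [ 645.96765479 -129.83472138]] [ 618.09129914 -138.22813487] 58.22510092945826
```

View pics/w9.png

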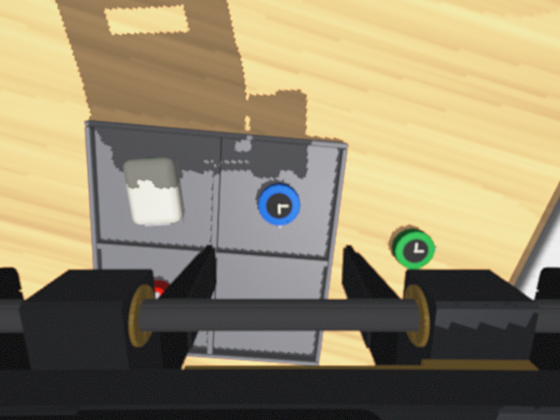

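View pics/crop5.png

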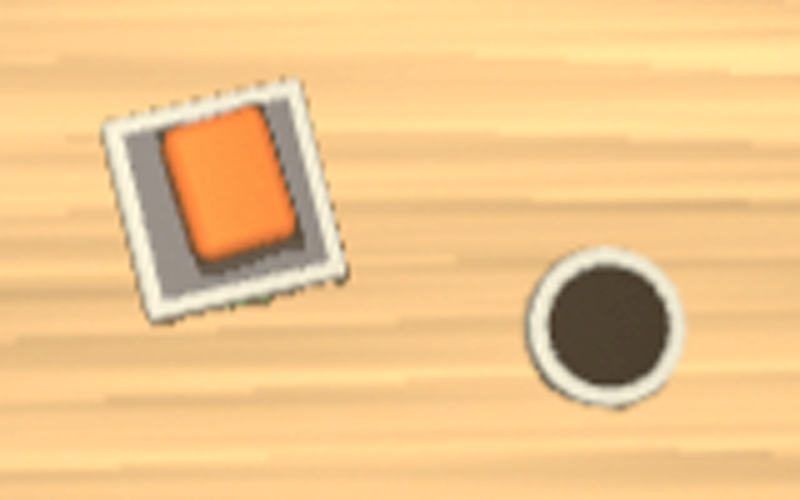

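```bash
python3 - <<'E'
from meas import *
z=np.load("pics/side1.npz");p=z['p'];q=cv2.resize(p[220:290,290:390],None,fx=7,fy=7,interpolation=cv2.INTER_CUBIC);cv2.imwrite("pics/crop6.png",q)
z=np.load("pics/top1.npz");p=z['p'];q=cv2.resize(p[135:205,310:380],None,fx=8,fy=8,interpolation=cv2.INTER_CUBIC);cv2.imwrite("pics/crop7.png",np.clip(q*2.2,0,255).astype(np.uint8))
E
```

```text
(no output)
```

View pics/crop6.png

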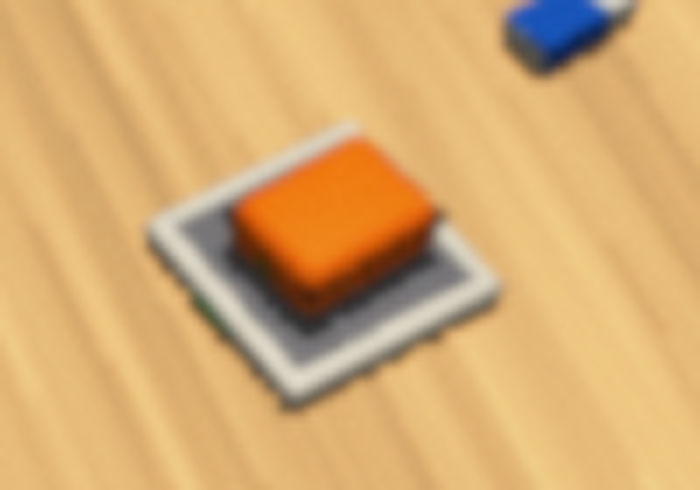

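View pics/crop7.png

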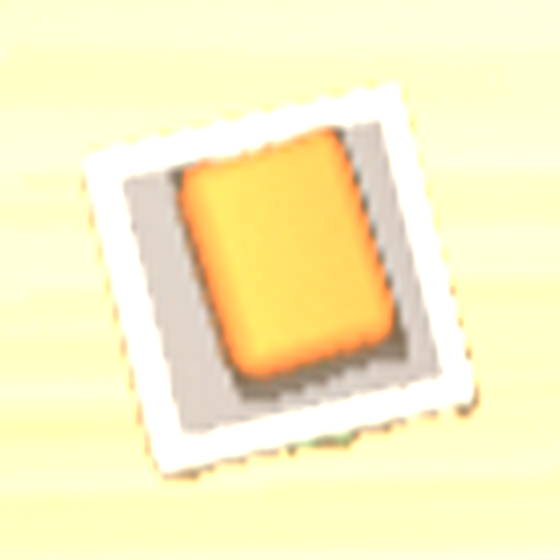

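```bash
python3 - <<'E'
from meas import *
z=np.load("pics/side1.npz")
f=lambda L:np.array(L)/7.+[290-.43,220-.43]
T=cast(z,f([(233,212),(363,135),(439,212),(310,290)]),34)[:,:2]
B=cast(z,f([(150,225),(352,125),(498,285),(292,395)]),10)[:,:2]
print("side case",T.mean(0),[np.linalg.norm(T[i]-T[i-1]).round(1) for i in range(4)])
print("side pad",B.mean(0),[np.linalg.norm(B[i]-B[i-1]).round(1) for i in range(4)])
z=np.load("pics/top1.npz")
f=lambda L:np.array(L)/8.+[310-.44,135-.44]
T=cast(z,f([(180,172),(337,126),(400,330),(243,380)]),34)[:,:2]
B=cast(z,f([(87,158),(396,88),(476,400),(165,473)]),10)[:,:2]
print("top case",T.mean(0),[np.linalg.norm(T[i]-T[i-1]).round(1) for i in range(4)])
print("top pad",B.mean(0),[np.linalg.norm(B[i]-B[i-1]).round(1) for i in range(4)])
E
```

```text
side case [ 620.43222204 -141.60676392] [np.float64(41.1), np.float64(57.6), np.float64(41.5), np.float64(56.4)]
side pad [ 617.89343176 -140.05696786] [np.float64(85.5), np.float64(86.1), np.float64(85.1), np.float64(86.1)]
top case [ 622.02956523 -136.12259241] [np.float64(57.3), np.float64(43.5), np.float64(56.4), np.float64(43.6)]
top pad [ 618.49151668 -137.90062236] [np.float64(87.8), np.float64(86.4), np.float64(87.5), np.float64(86.7)]
```

All three views put the case about 2.5 mm too far in +x of the pad's middle. I'll fix that now, before the watch, so the order stays as asked.

Request:
{"op": "move_arm", "data": {"rows": [{"tx":-3.24,"ty":0,"tz":-0.22,"rx":0,"ry":0,"rz":0,"grip":70},{"tx":-3.24,"ty":0,"tz":-0.22,"rx":0,"ry":0,"rz":0,"grip":70},{"tx":-3.24,"ty":0,"tz":-0.22,"rx":0,"ry":0,"rz":0,"grip":70},{"tx":-3.24,"ty":0,"tz":-0.22,"rx":0,"ry":0,"rz":0,"grip":70},{"tx":-3.24,"ty":0,"tz":-0.22,"rx":0,"ry":0,"rz":0,"grip":70},{"tx":-3.24,"ty":0,"tz":-0.22,"rx":0,"ry":0,"rz":0,"grip":70},{"tx":-3.24,"ty":0,"tz":-0.22,"rx":0,"ry":0,"rz":0,"grip":70},{"tx":-3.24,"ty":0,"tz":-0.22,"rx":0,"ry":0,"rz":0,"grip":70},{"tx":-3.24,"ty":0,"tz":-0.22,"rx":0,"ry":0,"rz":0,"grip":70},{"tx":-3.24,"ty":0,"tz":-0.22,"rx":0,"ry":0,"rz":0,"grip":70}]}}

```text
t: 12.45
eef_pos: [597.5, -80.1, 181.2]
tcp_rot: [-1.571, -0.0, 1.846]
ft_force: [0.4, 0.9, -0.2]
opening: 0.697
```

Request:
{"op": "move_arm", "data": {"rows": [{"tx":-3.24,"ty":0,"tz":-0.22,"rx":0,"ry":0,"rz":0,"grip":70},{"tx":-3.24,"ty":0,"tz":-0.22,"rx":0,"ry":0,"rz":0,"grip":70},{"tx":0,"ty":1.5,"tz":0,"rx":0,"ry":0,"rz":0,"grip":70},{"tx":0,"ty":3,"tz":0,"rx":0,"ry":0,"rz":0,"grip":70},{"tx":0,"ty":3,"tz":0,"rx":0,"ry":0,"rz":0,"grip":70},{"tx":0,"ty":1.5,"tz":0,"rx":0,"ry":0,"rz":0,"grip":70},{"tx":0,"ty":0,"tz":0,"rx":0,"ry":0,"rz":0,"grip":70},{"tx":0,"ty":0,"tz":0,"rx":0,"ry":0,"rz":0,"grip":70}]}}

```text
t: 13.12
eef_pos: [619.1, -139.3, 90.9]
tcp_rot: [-1.57, -0.001, 1.847]
ft_force: [1.1, 0.2, 0.9]
opening: 0.701
```

Request:
{"op": "move_arm", "data": {"rows": [{"tx":0.06,"ty":2,"tz":0,"rx":0,"ry":0,"rz":0,"grip":70},{"tx":0,"ty":2,"tz":0,"rx":0,"ry":0,"rz":0,"grip":70},{"tx":0,"ty":1,"tz":0,"rx":0,"ry":0,"rz":0,"grip":70},{"tx":0,"ty":0.5,"tz":0,"rx":0,"ry":0,"rz":0,"grip":70},{"tx":0,"ty":0.3,"tz":0,"rx":0,"ry":0,"rz":0,"grip":70},{"tx":0,"ty":0,"tz":0,"rx":0,"ry":0,"rz":0,"grip":70},{"tx":0,"ty":0,"tz":0,"rx":0,"ry":0,"rz":0,"grip":70}]}}

```text
t: 13.7
eef_pos: [619.7, -138.0, 34.3]
tcp_rot: [-1.572, 0.001, 1.848]
ft_force: [-0.7, 0.0, -0.8]
opening: 0.702
```

Request:
{"op": "move_arm", "data": {"rows": [{"tx":0,"ty":0,"tz":0,"rx":0,"ry":0,"rz":0,"grip":55},{"tx":0,"ty":0,"tz":0,"rx":0,"ry":0,"rz":0,"grip":40},{"tx":0,"ty":0,"tz":0,"rx":0,"ry":0,"rz":0,"grip":20},{"tx":0,"ty":0,"tz":0,"rx":0,"ry":0,"rz":0,"grip":20},{"tx":0,"ty":0,"tz":0,"rx":0,"ry":0,"rz":0,"grip":20},{"tx":0,"ty":0,"tz":0,"rx":0,"ry":0,"rz":0,"grip":20}]}}

```text
t: 14.2
eef_pos: [619.4, -137.8, 33.7]
tcp_rot: [-1.571, 0.0, 1.848]
ft_force: [-0.5, 0.5, 4.4]
opening: 0.478
```

Request:
{"op": "move_arm", "data": {"rows": [{"tx":0,"ty":-0.3,"tz":0,"rx":0,"ry":0,"rz":0,"grip":20},{"tx":0,"ty":0,"tz":0,"rx":0,"ry":0,"rz":0,"grip":20},{"tx":-0.02,"ty":0,"tz":0.25,"rx":0,"ry":0,"rz":0,"grip":20},{"tx":0,"ty":0,"tz":0,"rx":0,"ry":0,"rz":0,"grip":20},{"tx":0,"ty":0.1,"tz":0,"rx":0,"ry":0,"rz":0,"grip":20},{"tx":0,"ty":0.1,"tz":0,"rx":0,"ry":0,"rz":0,"grip":20},{"tx":0,"ty":0.05,"tz":0,"rx":0,"ry":0,"rz":0,"grip":20},{"tx":0,"ty":0.05,"tz":0,"rx":0,"ry":0,"rz":0,"grip":20},{"tx":0,"ty":0,"tz":0,"rx":0,"ry":0,"rz":0,"grip":20},{"tx":0,"ty":0,"tz":0,"rx":0,"ry":0,"rz":0,"grip":20}]}}

```text
t: 15.03
eef_pos: [616.8, -138.7, 33.7]
tcp_rot: [-1.571, -0.0, 1.848]
ft_force: [-3.5, 0.9, 5.5]
opening: 0.477
```

The case is in contact at 5.5 N and moved as planned. I'll release, rise, and look back down at it.

Request:
{"op": "move_arm", "data": {"rows": [{"tx":0,"ty":0,"tz":0,"rx":0,"ry":0,"rz":0,"grip":52},{"tx":0,"ty":0,"tz":0,"rx":0,"ry":0,"rz":0,"grip":56},{"tx":0,"ty":0,"tz":0,"rx":0,"ry":0,"rz":0,"grip":66},{"tx":0,"ty":0,"tz":0,"rx":0,"ry":0,"rz":0,"grip":70},{"tx":0,"ty":0,"tz":0,"rx":0,"ry":0,"rz":0,"grip":70},{"tx":0,"ty":-0.5,"tz":0,"rx":0,"ry":0,"rz":0,"grip":70},{"tx":0,"ty":-1.5,"tz":0,"rx":0,"ry":0,"rz":0,"grip":70},{"tx":0,"ty":-3,"tz":0,"rx":0,"ry":0,"rz":0,"grip":70},{"tx":0,"ty":-3,"tz":0,"rx":0,"ry":0,"rz":0,"grip":70},{"tx":0,"ty":-3,"tz":0,"rx":0,"ry":0,"rz":0,"grip":70}]}}

```text
t: 15.87
eef_pos: [616.7, -138.6, 144.7]
tcp_rot: [-1.57, -0.0, 1.848]
ft_force: [0.1, -0.9, 0.4]
opening: 0.698
```

Request:
{"op": "move_arm", "data": {"rows": [{"tx":0,"ty":-3,"tz":0,"rx":0,"ry":0,"rz":0,"grip":70},{"tx":0,"ty":-1,"tz":-1.5,"rx":0,"ry":0,"rz":0,"grip":70},{"tx":0,"ty":0,"tz":0,"rx":0,"ry":0,"rz":0,"grip":70},{"tx":0,"ty":0,"tz":0,"rx":0,"ry":0,"rz":0,"grip":70}]}}

```text
t: 16.2
eef_pos: [631.3, -134.5, 183.5]
tcp_rot: [-1.572, 0.0, 1.849]
ft_force: [0.6, 0.7, -0.8]
opening: 0.701
```

```bash
python3 look.py w10; python3 - <<'E'
from meas import *
case("w10",(270,200),34); pale("w10",(270,200))
z=np.load("pics/w10.npz");cv2.imwrite("pics/crop8.png",cv2.resize(z['p'][120:250,210:350],None,fx=4,fy=4,interpolation=cv2.INTER_CUBIC))
E
```

```text
16.2 [ 631.3 -134.5  183.5] [-1.5715e+00  4.0000e-04  1.8485e+00] 0.7011091420140477 [-0.312  0.569  1.561  0.     1.011 -2.161]
w10 case px [278.6 189.3] 3031 [ 615.8 -138.5] [56.6 43.3] 15.9
w10 px (231, 135, 99, 98) 4325 rect [ 616.  -138.7] [90.1 89.6] 12.2 ell [ 616.1 -138.6] [103.9 104. ]
```

View pics/crop8.png

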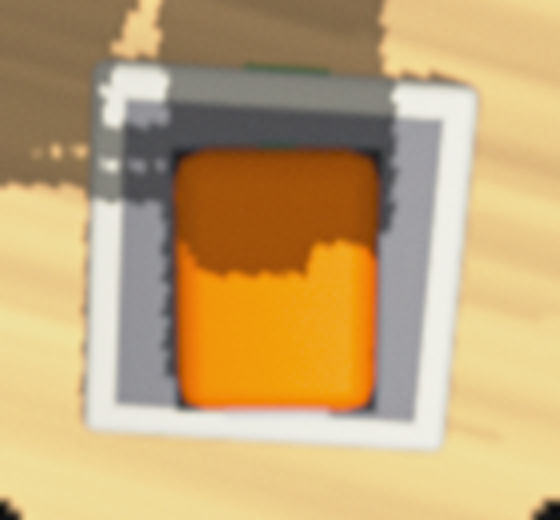

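The case now reads within 0.3 mm of the pad's middle. On to the watch.

Request:
{"op": "move_arm", "data": {"rows": [{"tx":3.24,"ty":0,"tz":0.33,"rx":0,"ry":0,"rz":0,"grip":65},{"tx":3.24,"ty":0,"tz":0.33,"rx":0,"ry":0,"rz":0,"grip":65},{"tx":3.24,"ty":0,"tz":0.33,"rx":0,"ry":0,"rz":0,"grip":65},{"tx":3.24,"ty":0,"tz":0.33,"rx":0,"ry":0,"rz":0,"grip":65},{"tx":3.24,"ty":0,"tz":0.33,"rx":0,"ry":0,"rz":0,"grip":65},{"tx":3.24,"ty":0,"tz":0.33,"rx":0,"ry":0,"rz":0,"grip":65},{"tx":3.24,"ty":0,"tz":0.33,"rx":0,"ry":0,"rz":0,"grip":65},{"tx":3.24,"ty":0,"tz":0.33,"rx":0,"ry":0,"rz":0,"grip":65},{"tx":3.24,"ty":0,"tz":0.33,"rx":0,"ry":0,"rz":0,"grip":65},{"tx":3.24,"ty":0,"tz":0.33,"rx":0,"ry":0,"rz":0,"grip":65}]}}

```text
t: 17.08
eef_pos: [509.1, 168.8, 181.9]
tcp_rot: [-1.568, -0.0, 1.848]
ft_force: [0.3, -0.5, -0.3]
opening: 0.652
```

Request:
{"op": "move_arm", "data": {"rows": [{"tx":3.24,"ty":0,"tz":0.33,"rx":0,"ry":0,"rz":0,"grip":65},{"tx":3.24,"ty":0,"tz":0.33,"rx":0,"ry":0,"rz":0,"grip":65},{"tx":0,"ty":1.5,"tz":0,"rx":0,"ry":0,"rz":0,"grip":65},{"tx":0,"ty":3,"tz":0,"rx":0,"ry":0,"rz":0,"grip":65},{"tx":0,"ty":3,"tz":0,"rx":0,"ry":0,"rz":0,"grip":65},{"tx":0,"ty":2.5,"tz":0,"rx":0,"ry":0,"rz":0,"grip":65},{"tx":0,"ty":2,"tz":0,"rx":0,"ry":0,"rz":0,"grip":65},{"tx":0,"ty":0,"tz":0,"rx":0,"ry":0,"rz":0,"grip":65},{"tx":0,"ty":0,"tz":0,"rx":0,"ry":0,"rz":0,"grip":65}]}}

```text
t: 17.83
eef_pos: [485.7, 227.9, 62.1]
tcp_rot: [-1.567, 0.0, 1.848]
ft_force: [-0.3, -0.3, 0.2]
opening: 0.65
```

```bash
python3 look.py w11; python3 -c "
from meas import *
watch('w11',(280,250))"
```

```text
17.8333 [485.7 227.9  62.1] [-1.5669e+00  1.0000e-04  1.8479e+00] 0.6499864831118078 [ 0.316  0.609  1.929  0.     0.607 -1.532]
w11 watch px [277.9 250.8] 2115 [485.8 228. ] 41.57730484008789 ell [485.9 228.1] [37.9 41.1]
```

View pics/w11.png

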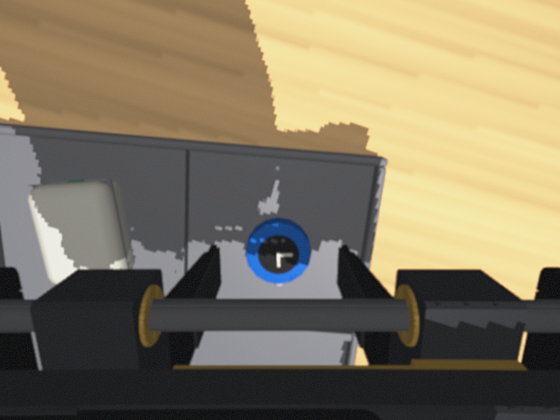

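Request:
{"op": "move_arm", "data": {"rows": [{"tx":0,"ty":1,"tz":-0.08,"rx":0,"ry":0,"rz":0,"grip":65},{"tx":0,"ty":1,"tz":0,"rx":0,"ry":0,"rz":0,"grip":65},{"tx":0,"ty":0.7,"tz":0,"rx":0,"ry":0,"rz":0,"grip":65},{"tx":0,"ty":0.5,"tz":0,"rx":0,"ry":0,"rz":0,"grip":65},{"tx":0,"ty":0.3,"tz":0,"rx":0,"ry":0,"rz":0,"grip":65},{"tx":0,"ty":0,"tz":0,"rx":0,"ry":0,"rz":0,"grip":65},{"tx":0,"ty":0,"tz":0,"rx":0,"ry":0,"rz":0,"grip":65},{"tx":0,"ty":0,"tz":0,"rx":0,"ry":0,"rz":0,"grip":65}]}}

```text
t: 18.55
eef_pos: [487.8, 228.8, 28.6]
tcp_rot: [-1.571, -0.0, 1.848]
ft_force: [0.3, 0.6, -0.7]
opening: 0.647
```

Request:
{"op": "move_arm", "data": {"rows": [{"tx":0,"ty":0.2,"tz":0.1,"rx":0,"ry":0,"rz":0,"grip":65},{"tx":0,"ty":0,"tz":0,"rx":0,"ry":0,"rz":0,"grip":65},{"tx":0,"ty":0,"tz":0,"rx":0,"ry":0,"rz":0,"grip":55},{"tx":0,"ty":0,"tz":0,"rx":0,"ry":0,"rz":0,"grip":45},{"tx":0,"ty":0,"tz":0,"rx":0,"ry":0,"rz":0,"grip":30},{"tx":0,"ty":0,"tz":0,"rx":0,"ry":0,"rz":0,"grip":15},{"tx":0,"ty":0,"tz":0,"rx":0,"ry":0,"rz":0,"grip":15},{"tx":0,"ty":0,"tz":0,"rx":0,"ry":0,"rz":0,"grip":15},{"tx":0,"ty":0,"tz":0,"rx":0,"ry":0,"rz":0,"grip":15}]}}

```text
t: 19.3
eef_pos: [486.7, 228.5, 26.4]
tcp_rot: [-1.571, -0.0, 1.848]
ft_force: [0.5, -0.1, -0.1]
opening: 0.411
```

```bash
python3 look.py w12; python3 -c "
from meas import *
watch('w12',(280,290))"
```

```text
19.3 [486.7 228.5  26.4] [-1.571e+00 -1.000e-04  1.848e+00] 0.4106812009498169 [ 0.316  0.671  1.946  0.     0.525 -1.532]
w12 watch px [278.4 268.8] 2612 [484.7 228.2] 41.28002166748047 ell [483.9 228.2] [36.7 37.2]
```

Request:
{"op": "move_arm", "data": {"rows": [{"tx":0,"ty":-0.5,"tz":0,"rx":0,"ry":0,"rz":0,"grip":15},{"tx":0,"ty":-1.5,"tz":0,"rx":0,"ry":0,"rz":0,"grip":15},{"tx":0,"ty":-2.5,"tz":0,"rx":0,"ry":0,"rz":0,"grip":15},{"tx":0,"ty":-3,"tz":0,"rx":0,"ry":0,"rz":0,"grip":15},{"tx":0,"ty":-3,"tz":0,"rx":0,"ry":0,"rz":0,"grip":15},{"tx":0,"ty":-3,"tz":0,"rx":0,"ry":0,"rz":0,"grip":15},{"tx":0,"ty":-1.5,"tz":0,"rx":0,"ry":0,"rz":0,"grip":15},{"tx":0,"ty":0,"tz":0,"rx":0,"ry":0,"rz":0,"grip":15},{"tx":0,"ty":0,"tz":0,"rx":0,"ry":0,"rz":0,"grip":15}]}}

```text
t: 20.1
eef_pos: [486.7, 228.4, 176.9]
tcp_rot: [-1.572, -0.0, 1.848]
ft_force: [-0.8, -0.3, -0.7]
opening: 0.409
```

```bash
python3 look.py w13; python3 -c "
from meas import *
e=np.load('pics/w13.npz')['eef']
watch('w13',(280,290),19+e[2]-26.4)"
```

```text
20.1 [486.7 228.4 176.9] [-1.5724e+00 -1.0000e-04  1.8480e+00] 0.40942851831313665 [ 0.316  0.436  1.839  0.     0.865 -1.532]
w13 watch px [278.4 269.2] 2538 [484.8 228.3] 41.051719665527344 ell [484.  228.2] [36.5 36.9]
```

View pics/w13.png

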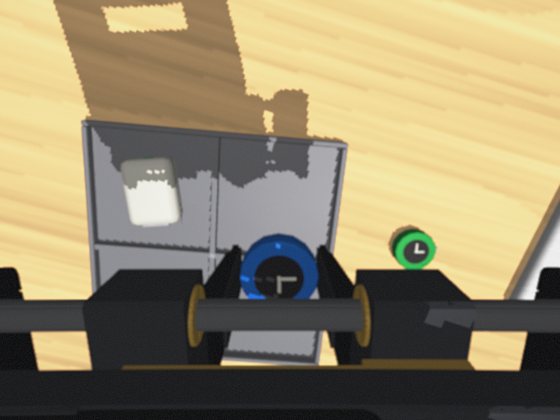

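The watch is held level at about (279,275). Now I carry it to a viewpoint just beyond the puck.

Request:
{"op": "move_arm", "data": {"rows": [{"tx":-1.66,"ty":0,"tz":0.1,"rx":0,"ry":0,"rz":0,"grip":15},{"tx":-3.32,"ty":0,"tz":0.1,"rx":0,"ry":0,"rz":0,"grip":15},{"tx":-3.32,"ty":0,"tz":0.1,"rx":0,"ry":0,"rz":0,"grip":15},{"tx":-3.32,"ty":0,"tz":0.1,"rx":0,"ry":0,"rz":0,"grip":15},{"tx":-3.32,"ty":0,"tz":0.1,"rx":0,"ry":0,"rz":0,"grip":15},{"tx":-3.32,"ty":0,"tz":0.1,"rx":0,"ry":0,"rz":0,"grip":15},{"tx":-3.32,"ty":0,"tz":0.1,"rx":0,"ry":0,"rz":0,"grip":15},{"tx":-3.32,"ty":0,"tz":0.1,"rx":0,"ry":0,"rz":0,"grip":15},{"tx":-3.32,"ty":0,"tz":0.1,"rx":0,"ry":0,"rz":0,"grip":15},{"tx":-3.32,"ty":0,"tz":0.1,"rx":0,"ry":0,"rz":0,"grip":15}]}}

```text
t: 20.98
eef_pos: [562.9, -79.2, 174.6]
tcp_rot: [-1.568, -0.002, 1.848]
ft_force: [0.1, 0.1, -0.6]
opening: 0.415
```

Request:
{"op": "move_arm", "data": {"rows": [{"tx":-3.32,"ty":0,"tz":0.1,"rx":0,"ry":0,"rz":0,"grip":15},{"tx":-3.32,"ty":0,"tz":0.1,"rx":0,"ry":0,"rz":0,"grip":15},{"tx":-3.32,"ty":0,"tz":0.1,"rx":0,"ry":0,"rz":0,"grip":15},{"tx":-3.32,"ty":0,"tz":0.1,"rx":0,"ry":0,"rz":0,"grip":15},{"tx":-3.32,"ty":0,"tz":0.1,"rx":0,"ry":0,"rz":0,"grip":15},{"tx":-3.32,"ty":0,"tz":0.1,"rx":0,"ry":0,"rz":0,"grip":15},{"tx":-1.66,"ty":0,"tz":0,"rx":0,"ry":0,"rz":0,"grip":15},{"tx":0,"ty":0,"tz":0,"rx":0,"ry":0,"rz":0,"grip":15},{"tx":0,"ty":0,"tz":0,"rx":0,"ry":0,"rz":0,"grip":15},{"tx":0,"ty":0,"tz":0,"rx":0,"ry":0,"rz":0,"grip":15}]}}

```text
t: 21.82
eef_pos: [616.1, -286.0, 174.8]
tcp_rot: [-1.569, -0.002, 1.848]
ft_force: [0.1, -0.2, -0.4]
opening: 0.416
```

```bash
python3 look.py w14; python3 -c "
from meas import *
pale('w14',(278,140),vm=90)"
```

```text
21.8167 [ 616.1 -286.   174.8] [-1.5692 -0.0021  1.8481] 0.41620873594927266 [-0.532  0.626  1.474  0.     1.044 -2.38 ]
w14 px (237, 97, 79, 81) 1984 rect [ 558.7 -304.3] [68.9 68.9] 44.4 ell [ 558.4 -304.1] [68.4 68.8]
```

View pics/w14.png

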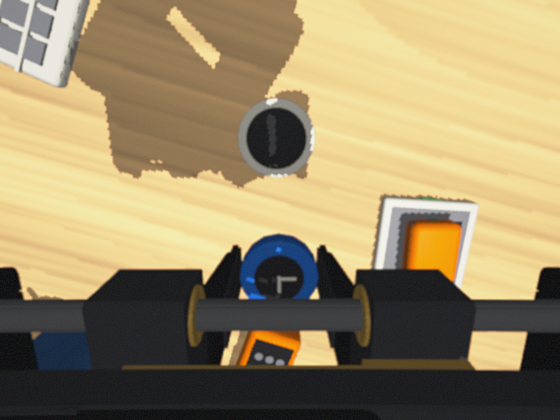

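Request:
{"op": "move_arm", "data": {"rows": [{"tx":-0.08,"ty":0,"tz":2.0,"rx":0,"ry":0,"rz":0,"grip":15},{"tx":-0.09,"ty":0.5,"tz":2.5,"rx":0,"ry":0,"rz":0,"grip":15},{"tx":0,"ty":1.5,"tz":1.52,"rx":0,"ry":0,"rz":0,"grip":15},{"tx":0,"ty":3,"tz":0,"rx":0,"ry":0,"rz":0,"grip":15},{"tx":0,"ty":3,"tz":0,"rx":0,"ry":0,"rz":0,"grip":15},{"tx":0,"ty":2.5,"tz":0,"rx":0,"ry":0,"rz":0,"grip":15},{"tx":0,"ty":1.5,"tz":0,"rx":0,"ry":0,"rz":0,"grip":15},{"tx":0,"ty":0.5,"tz":0,"rx":0,"ry":0,"rz":0,"grip":15},{"tx":0,"ty":0,"tz":0,"rx":0,"ry":0,"rz":0,"grip":15},{"tx":0,"ty":0,"tz":0,"rx":0,"ry":0,"rz":0,"grip":15}]}}

```text
t: 22.7
eef_pos: [559.6, -304.6, 52.1]
tcp_rot: [-1.571, 0.0, 1.849]
ft_force: [0.1, -0.6, 0.0]
opening: 0.412
```

Request:
{"op": "move_arm", "data": {"rows": [{"tx":0.07,"ty":0.4,"tz":0.07,"rx":0,"ry":0,"rz":0,"grip":15},{"tx":0,"ty":0.6,"tz":0,"rx":0,"ry":0,"rz":0,"grip":15},{"tx":0,"ty":0.5,"tz":0,"rx":0,"ry":0,"rz":0,"grip":15},{"tx":0,"ty":0.2,"tz":0,"rx":0,"ry":0,"rz":0,"grip":15},{"tx":0,"ty":0.1,"tz":0,"rx":0,"ry":0,"rz":0,"grip":15},{"tx":0,"ty":0,"tz":0,"rx":0,"ry":0,"rz":0,"grip":15},{"tx":0,"ty":0,"tz":0,"rx":0,"ry":0,"rz":0,"grip":15}]}}

```text
t: 23.28
eef_pos: [558.4, -304.6, 33.3]
tcp_rot: [-1.571, -0.0, 1.848]
ft_force: [0.1, -0.4, 0.2]
opening: 0.412
```

Request:
{"op": "move_arm", "data": {"rows": [{"tx":0.03,"ty":0.08,"tz":0,"rx":0,"ry":0,"rz":0,"grip":15},{"tx":0,"ty":0.06,"tz":0,"rx":0,"ry":0,"rz":0,"grip":15},{"tx":0,"ty":0.05,"tz":0,"rx":0,"ry":0,"rz":0,"grip":15},{"tx":0,"ty":0,"tz":0,"rx":0,"ry":0,"rz":0,"grip":15},{"tx":0,"ty":0,"tz":0,"rx":0,"ry":0,"rz":0,"grip":15}]}}

```text
t: 23.7
eef_pos: [558.3, -304.2, 31.4]
tcp_rot: [-1.571, -0.0, 1.848]
ft_force: [-0.8, 0.4, -0.6]
opening: 0.409
```

Request:
{"op": "move_arm", "data": {"rows": [{"tx":0,"ty":0.03,"tz":0,"rx":0,"ry":0,"rz":0,"grip":15},{"tx":0,"ty":0.03,"tz":0,"rx":0,"ry":0,"rz":0,"grip":15},{"tx":0,"ty":0,"tz":0,"rx":0,"ry":0,"rz":0,"grip":15},{"tx":0,"ty":0,"tz":0,"rx":0,"ry":0,"rz":0,"grip":15}]}}

```text
t: 24.03
eef_pos: [558.3, -304.2, 31.4]
tcp_rot: [-1.571, 0.0, 1.848]
ft_force: [-2.0, 1.1, 6.0]
opening: 0.411
```

The watch has touched down at 6 N. Release, rise and look.

Request:
{"op": "move_arm", "data": {"rows": [{"tx":0,"ty":0,"tz":0,"rx":0,"ry":0,"rz":0,"grip":45},{"tx":0,"ty":0,"tz":0,"rx":0,"ry":0,"rz":0,"grip":50},{"tx":0,"ty":0,"tz":0,"rx":0,"ry":0,"rz":0,"grip":60},{"tx":0,"ty":0,"tz":0,"rx":0,"ry":0,"rz":0,"grip":65},{"tx":0,"ty":0,"tz":0,"rx":0,"ry":0,"rz":0,"grip":65},{"tx":0,"ty":-0.5,"tz":0,"rx":0,"ry":0,"rz":0,"grip":65},{"tx":0,"ty":-1.5,"tz":0,"rx":0,"ry":0,"rz":0,"grip":65},{"tx":0,"ty":-3,"tz":0,"rx":0,"ry":0,"rz":0,"grip":65},{"tx":0,"ty":-3,"tz":0,"rx":0,"ry":0,"rz":0,"grip":65},{"tx":0,"ty":-3,"tz":0,"rx":0,"ry":0,"rz":0,"grip":65}]}}

```text
t: 24.87
eef_pos: [558.0, -304.0, 142.2]
tcp_rot: [-1.57, -0.001, 1.848]
ft_force: [0.4, 0.7, 0.5]
opening: 0.65
```

Request:
{"op": "move_arm", "data": {"rows": [{"tx":0,"ty":-3,"tz":0,"rx":0,"ry":0,"rz":0,"grip":65},{"tx":0,"ty":-1,"tz":-2,"rx":0,"ry":0,"rz":0,"grip":65},{"tx":0,"ty":0,"tz":-2,"rx":0,"ry":0,"rz":0,"grip":65},{"tx":0,"ty":0,"tz":0,"rx":0,"ry":0,"rz":0,"grip":65},{"tx":0,"ty":0,"tz":0,"rx":0,"ry":0,"rz":0,"grip":65},{"tx":0,"ty":0,"tz":0,"rx":0,"ry":0,"rz":0,"grip":65}]}}

```text
t: 25.37
eef_pos: [596.1, -293.1, 180.4]
tcp_rot: [-1.57, -0.001, 1.848]
ft_force: [0.8, 0.0, -0.2]
opening: 0.652
```

```bash
python3 look.py w15; python3 - <<'E'
from meas import *
from cell import env
pale('w15',(278,160),vm=90);watch('w15',(278,160),24);case('w15',(430,240),34);pale('w15',(425,240))
for n in("top","side"):
    c=env.calibration(n);p,d=env.read_camera(n);np.savez(f"pics/{n}2.npz",p=p,d=d,**{k:np.array(v) for k,v in c.items()});cv2.imwrite(f"pics/{n}2.png",p)
E
```

```text
25.3667 [ 596.1 -293.1  180.4] [-1.5700e+00 -9.0000e-04  1.8482e+00] 0.6515969105131922 [-0.556  0.599  1.511 -0.     1.032 -2.405]
w15 px (241, 123, 75, 76) 1940 rect [ 558.4 -303.7] [68.9 68.8] 15.9 ell [ 558.5 -303.9] [68.7 69.1]
w15 watch px [278.3 162.4] 1088 [ 558.  -303.7] 41.039859771728516 ell [ 557.9 -303.7] [39.4 39.8]
w15 case px [430.8 256.1] 1235 [ 600.4 -146.3] [26.5 44.7] 15.8
w15 px (374, 216, 100, 79) 2844 rect [ 611.5 -140.4] [82.2 90.1] 12.3 ell [ 607.7 -142.6] [82.3 93. ]
```

View pics/w15.png

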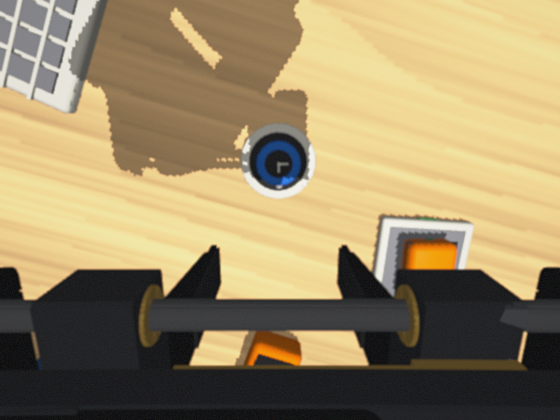

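View pics/side2.png

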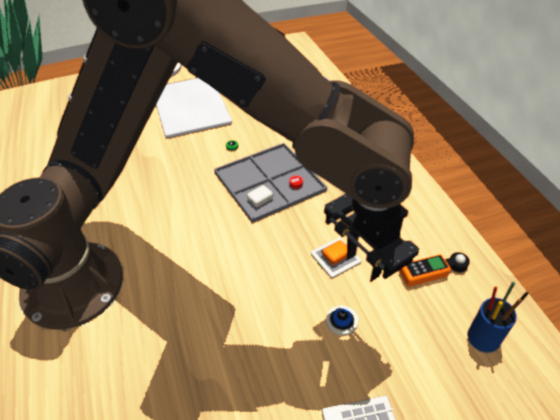

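The watch reads (557.9,−303.7) and the puck (558.5,−303.9), so it is under 1 mm off, face up. The wrist view shows it at (278,162). The side view shows both items in place and the others untouched. The arm is clear, so I hand in.

```bash
python3 -c "
from cell import env
print(env.job_done(), env.state()['t'])"
```

```text
the job is handed in; nothing more can be done
the job is handed in; nothing more can be done
```

The orange case is on the square pad and the blue watch is on the round puck, both upright. I placed the case first, and the job was handed in at about 25.5 s of the 58 s allowed.

- **Case:** I set it down with about 6 N of contact. All three cameras then showed it about 2.5 mm off the middle, so I regripped it and moved it before starting on the watch. The wrist camera then put it within 0.3 mm of the pad's middle.
- **Watch:** I set it down at about 6 N. In the last wrist picture it is within 1 mm of the puck's middle, face up.
- **Everything else:** the final side picture shows the green watch, white case and sharpener where they were, with the gripper clear of everything.
- **Disagreements:** the three cameras differ by up to about 3–4 mm in absolute position, so I trusted wrist measurements of each item against its target. I did not recheck the case with the top or side cameras after moving it, and in the last wrist picture it was partly hidden by the gripper.
- **Refused calls:** my first three move calls were refused because of their format, and nothing moved.

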